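Park the parts crate under the air knife and reset the blower's breaker

ROBOT

A 6-joint arm with a two-finger parallel gripper is mounted at the origin on the work surface. World frame = base frame: x ahead of the robot, y to its left, z up, the work surface at z = 0. Lengths are in m, angles in rad, forces in N, time in s.
With the tool pointing down it reaches from about 0.35 to 0.975 m from the base axis. Payload 4.9 kg.
Tool frame: the origin (TCP) lies at the very end of the fingers, on their centre line; the grasp point (between the pads) lies manip.grip_point_offset behind it (manip.grip_point_offset is the distance from the TCP to the grasp point, in m); z points along the fingers, y is the direction in which the jaws open and shut (so a half turn about z gives the same grasp; the last joint's range is limited). The gripper opens to 85 mm and grips with 20 to 120 N. Pads are 22 mm wide; open, the fingers measure 114 mm over their backs; the gripper's body (76 mm by 85 mm) begins 54 mm behind the grasp point. The pads swing forward as they close: fully open they stand 13 mm farther back than shut.
Start: joints at [1.126, 0.053, 1.613, -0, 1.476, -0.119], TCP at [0.2, 0.592, 0.231] pointing down, gripper open.
Joint ranges: [-3.01, 3.01], [-1.01, 2.22], [0.06, 2.58], [-1.02, 4.17], [0.09, 2.62], [-3.14, 3.14]. Speed limits (rad/s): [2.57, 2.57, 3.14, 3.14, 3.14, 3.14].

INTERFACE

Orientations are given as a unit quaternion [w, x, y, z].
In Python, from plant import status, grab_frame, camera_params, ticket, boxes_of, outline_of, manip gives the robot as it stands. The module is installed in compiled form; this text tells all that it offers.
- The arm moves only by the tool play_rows, never from a script. Its argument "deltas" is a list of rows, each a list of 2 entries, a list of its own where there are three numbers: the shift along the world's x, y, z in m, then the turn about the world's z in rad. A call has 1 to 5 rows; each row is the pose to reach, as a shift and turn from the pose commanded when the call began; what a row does not reach only later rows make up. A row lasts 1/8 s, in which the tool goes at most 62.5 mm and 10.7 degrees, less where a joint would pass 70% of its speed; a pose out of reach is approached as far as the arm can. A call with a gripper value outside its range is refused whole. "grip" is the opening, from -1 (shut) to 1 (fully open), set as the call begins (left out, the last holds). The fingers move at their own pace and stop on an object; the grip force is fixed at half the most. Time passes only in rows, so rows that repeat a pose let the fingers close. It gives the time, the measured TCP pose, the force and the opening at its end, in the units of the state.
- status.state(): the state, without advancing time (a new reading comes with each control period).
- grab_frame(name): name is "scene" or "top" or "wrist"; returns (picture, depth): 400x640x3 uint8, blue, green, red; 400x640 float32, m along the optical axis (not along the pixel's ray), 0 where there is no reading.
- camera_params(name): a dict with "mtx" (3x3 intrinsics, pixels), "world_from_camera" (4x4, takes a point from camera to world coordinates). Camera axes: x right, y up, looking along -z (the intrinsics and any distortion apply to the point x, -y, -z); pixel columns grow to the right and rows downward; lengths in m; the calibration is good to about 2 mm. The wrist camera is an equidistant fisheye: a pixel r from the principal point sees the ray r / f radians off the axis. A picture is of the moment at which its call begins: read the wrist's pose just before it. camera_params takes no time and is no camera call; for the wrist camera it gives the pose at the moment of the call.
- ticket.job_done(): hands the job in, once; it reports no verdict.
Trained networks look in the newest picture that a camera, given by its name, has taken for a name from the list of things; names that differ only in an ending like _2 or _b are one class to them, and where a whole thing is asked for, a point or a joint stands for the part that bears it (a point fixed in the world has none). Each returns a list of dicts, best first, with "confidence" (0 to 1); they miss things now and then, are a little off and sometimes report something else, mostly with a low value. They report only what shows in the picture. A call takes as long as a camera call. They do not tell look-alikes from the thing itself.
- boxes_of(camera, name): "box" ([left, top, right, bottom] in pixels, round what is visible of it).
- outline_of(camera, name): "region" (400x640 bool, what is visible of it) and "box" ([left, top, right, bottom] in pixels, round what is visible of it).
The state is a dict: "time": time; "joint_pos": joint angles; "joint_vel": joint speeds; "joint_efforts": joint torques, N m; "tool_pos": TCP position; "tool_rot": TCP orientation; "contact_force": force on the tool from outside, world axes, zero at the start; "ft_torque": the same for the moment, N m; "gripper_width": opening from 0.0 (shut) to 1.0 (fully open).
Only numpy, scipy, OpenCV 4.12 (cv2) and the standard library are available. Lean on these libraries where they do the work, as an engineer would, in place of code of your own. Each camera call takes 0.05 s, during which the arm holds its last target.

TASK

The steel crate of freshly washed turned parts has to be blown dry. Push it (do not lift it) up the ramp of the blow-off station, under the air knife, until its trailing edge drops behind the lip and it sits flat on the deck; then reset the tripped breaker of the blower: push its handle all the way down to off, then all the way up to on. Leave the loose fittings and the caliper beside the station as they are.

Things in the scene. Friction and masses are not known exactly. Their poses are not given: they have to be found in the camera images.
- station: Blow-off station of steel sheet, fixed to the bench, 690 mm long. Origin on the bench top straight under the lip, midway across the slide; its y runs along the slide, up the ramp (at yaw 0 to the robot's left), x across it, away from the robot, z up. From low to high y: apron, ramp, lip, deck under the air knife, end plate, grey blower cabinet. Sizes in mm in this frame.
- apron_end (a point): Middle of the open lower end of the flat apron (y -350, top at z 6), 180 wide. Flared guides narrow it from 170 to 108 between y -170 and -95, just past the ramp's foot; they stand 26 high.
- ramp_foot (a point): Middle of the ramp's foot (y -110, z 6). The ramp rises 17.6 degrees to the lip. On ramp and deck the gap between the side rails is 108 (x -54 to 54); the rails stand 18 above the floor.
- lip (a point): Middle of the lip, at its far side (y 0), at the height of its top (z 41): a rolled edge 8 thick along the top of the ramp. The deck behind it lies 12 lower.
- deck (a point): Middle of the level slotted deck (z 29), which runs from the lip (y 0) to an upright end plate (y 155) that stops the crate.
- air_knife (a point): Middle of the air knife, a tube 64 across lying across the slide (y 25, z 155) on brackets at x -62 and 62, whose near sides are at y 12. From y 55 to the end plate a clear splash shield, underside at z 130, covers the deck. A vertical tool cannot push the crate home past the tube: lean it back about 35 degrees, tip pointing up the ramp.
- breaker_axis (a point): Where the breaker handle's level turning axis crosses its middle (x -32, y 255, z 112), 4 below the face of the cabinet's console. The console faces the robot and rises away from it (towards x) at 42.5 degrees to the horizontal; the cabinet behind it is 175 tall.
- crate: Open steel crate with punched walls, packed with brass fittings that cannot come out: 100 mm wide (its x), 130 mm long (its y, along the slide), 55 mm high, walls 4 mm, 0.45 to 0.9 kg. Origin: centre of its underside. Smooth and wet (friction about 0.3): let go on the ramp, it may slide back. It starts on the apron, a little off line. Parked, its origin is at y 65 to 90, z 29 mm in the station's frame, and it lies level.
- breaker (a joint): Angle (rad) of the breaker's handle about point breaker_axis: -0.42 fully down (off, towards the robot), 0.42 fully up (on, away from the robot); tripped it stands near 0, square to the console. It stays where it is left and takes about 4 N to move.
- handle_tip (a point): Middle of the free end of the breaker's handle, 50 mm from its axis; z points out along the handle. The black handle is 18 mm wide (along the station's y) and 10 mm thick and stands 26 mm out of the breaker's grey cover plate, whose face is 20 mm above the console's face.
- fitting_a: Loose brass fitting, 32 mm across, 44 mm high, standing on the robot's side of the ramp. Origin: centre of its underside. Leave alone.
- fitting_b: The same kind of fitting, on the robot's side of the deck. Leave alone.
- fitting_c: The same kind of fitting, on the far side of the slide. Leave alone.
- caliper: Caliper 230 mm long, 11 mm high, lying on the robot's side of the apron. Origin: centre of its underside. Leave alone.
Things that resemble listed ones, but are neither listed nor needed, are in the scene too. Leave any orange look-alike of the crate alone.

How it is judged:
By the outcome, as a careful person would: the job done as asked, in the order asked, and still so for the second after the job is handed in, with the robot touching nothing.
It also fails if it takes over 54 s, if anything falls off the work surface, if the arm or the gripper's body presses on something with over 40 N, if the wrist force passes 120 N, or if a joint passes its speed limit or range.

## Working session

There is one attempt and no reset: what is moved stays moved. The work goes in short steps, Python scripts to look and compute and a tool call to move; the robot and the scene stay as the last step left them, time stands still between calls to the robot, and variables do not carry over. Pictures are saved under pics/ and viewed, and the job is handed in when it is done.

Besides the shell and the picture viewer there is one more tool, called after ">>>" as a command line: name --argument value ..., lists and objects as JSON in quotes. play_rows: Moves the arm, as the interface text tells. Its arguments: {"type":"object","properties":{"deltas":{"type":"array"},"grip":{"type":"number"}},"required":["deltas"]}

```bash
mkdir -p pics; ls; cat > h.py <<'E'
import numpy as np, cv2
from plant import status, grab_frame, camera_params, ticket, boxes_of, outline_of, manip
def pts(name, depth):
    P=camera_params(name); K=np.array(P["mtx"]); T=np.array(P["world_from_camera"])
    v,u=np.mgrid[0:400,0:640]
    x=(u-K[0,2])/K[0,0]; y=(v-K[1,2])/K[1,1]
    c=np.stack([x*depth,-y*depth,-depth,np.ones_like(depth)],-1)
    return (c@T.T)[...,:3]
def proj(name,p):
    P=camera_params(name); K=np.array(P["mtx"]); T=np.linalg.inv(np.array(P["world_from_camera"]))
    p=np.atleast_2d(p); c=np.c_[p,np.ones(len(p))]@T.T
    return np.c_[K[0,0]*c[:,0]/-c[:,2]+K[0,2], K[1,1]*-c[:,1]/-c[:,2]+K[1,2]]
E
python3 - <<'E'
from h import *
s=status.state(); print(s); print(manip, getattr(manip,'grip_point_offset',None), dir(manip)[-8:])
for n in ("scene","top"):
    im,d=grab_frame(n); cv2.imwrite(f"pics/{n}0.png",im); np.save(f"{n}0.npy",d)
    P=camera_params(n); print(n,{k:(np.round(v,3).tolist() if not isinstance(v,str) else v) for k,v in P.items()})
    for t in ("crate","fitting_a","caliper","breaker"):
        for b in boxes_of(n,t): print(t,np.round(b["box"]),round(b["confidence"],2))
E
```

```text
pics
{'time': 0.0, 'joint_pos': array([ 1.12600552e+00,  5.33586160e-02,  1.61431595e+00, -1.47980731e-05,
        1.47600147e+00, -1.18960214e-01]), 'joint_vel': array([ 0.00232364, -0.00145253, -0.00051154, -0.00087606, -0.0011015 ,
        0.00040977]), 'joint_efforts': array([ 1.59329982e-03, -3.93688023e+01, -3.70173275e+01, -7.84853705e-05,
        7.08619933e-03,  4.57241125e-07]), 'tool_pos': array([0.19976536, 0.59154665, 0.23004882]), 'tool_rot': array([-2.82679988e-04,  1.62194800e-01,  9.86758208e-01, -1.00263016e-03]), 'contact_force': array([-0.07265729, -0.19480354,  0.46917225]), 'ft_torque': array([ 0.01583248,  0.00636126, -0.06386683]), 'gripper_width': 1.0022913757456389}
<Robot object at 0x7f2d54b53e00> 0.0187 ['__reduce_ex__', '__repr__', '__setattr__', '__sizeof__', '__str__', '__subclasshook__', '__weakref__', 'grip_point_offset']
scene {'mtx': [[444.932, 0.0, 316.961], [0.0, 444.932, 197.562], [0.0, 0.0, 1.0]], 'world_from_camera': [[-0.158, -0.81, 0.565, 1.091], [0.987, -0.136, 0.081, -0.032], [0.012, 0.571, 0.821, 0.986], [0.0, 0.0, 0.0, 1.0]]}
crate [232. 188. 290. 240.] 0.94
crate [106. 212. 181. 270.] 0.8
fitting_a [320. 250. 338. 266.] 0.73
fitting_a [332. 184. 346. 206.] 0.61
caliper [234. 163. 315. 181.] 0.62
caliper [208. 171. 518. 313.] 0.43
top {'mtx': [[436.076, 0.0, 318.299], [0.0, 436.076, 204.249], [0.0, 0.0, 1.0]], 'world_from_camera': [[-0.021, 0.993, -0.112, 0.367], [-1.0, -0.021, 0.001, -0.127], [-0.002, 0.112, 0.994, 1.33], [0.0, 0.0, 0.0, 1.0]]}
crate [422. 145. 474. 184.] 0.85
crate [339. 187. 386. 226.] 0.72
fitting_a [298. 165. 307. 177.] 0.62
fitting_a [295. 232. 302. 241.] 0.59
fitting_a [261. 234. 271. 245.] 0.39
caliper [326. 252. 401. 275.] 0.85
breaker [185. 218. 194. 230.] 0.6
```

View pics/scene0.png

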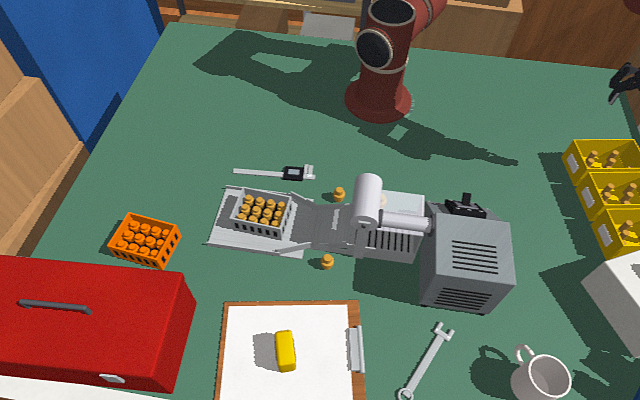

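View pics/top0.png

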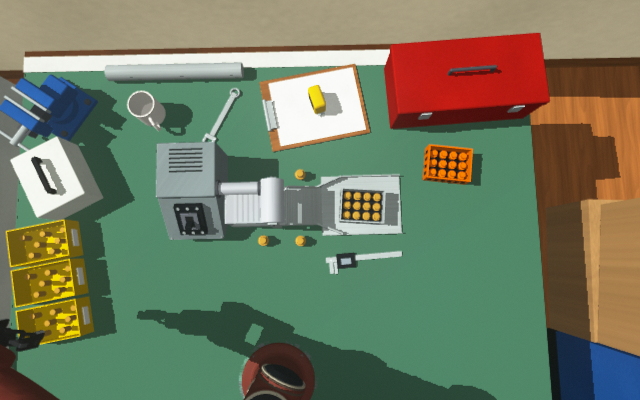

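```bash
python3 - <<'E'
from h import *
d=np.load("top0.npy"); im=cv2.imread("pics/top0.png")
p=pts("top",d)
for (u,v) in [(395,180),(395,230),(325,180),(330,232),(362,206),(300,206),(240,206),(270,206),(185,170),(190,225),(300,174),(360,262)]:
    print((u,v),np.round(p[v,u],3))
# crop upscaled
c=im[130:290,150:480]; cv2.imwrite("pics/topc.png",cv2.resize(c,None,fx=2.4,fy=2.4,interpolation=cv2.INTER_CUBIC))
# apron edge: z in 3..10 mm region
z=p[...,2]
m=((z>0.002)&(z<0.011)).astype(np.uint8); m[:170]=0;m[240:]=0;m[:,:320]=0;m[:,410:]=0
vis=np.clip((z-0)/0.2*255,0,255).astype(np.uint8)
cv2.imwrite("pics/topz.png",cv2.resize(cv2.applyColorMap(vis,cv2.COLORMAP_JET)[130:290,150:480],None,fx=2.4,fy=2.4,interpolation=cv2.INTER_NEAREST))
E
```

```text
(395, 180) [ 0.586 -0.365  0.008]
(395, 230) [ 0.433 -0.358  0.01 ]
(325, 180) [ 0.591 -0.15   0.004]
(330, 232) [ 0.431 -0.162  0.007]
(362, 206) [ 0.507 -0.26   0.021]
(300, 206) [ 0.51  -0.073  0.027]
(240, 206) [0.502 0.089 0.133]
(270, 206) [ 0.494 -0.001  0.19 ]
(185, 170) [0.597 0.228 0.177]
(190, 225) [0.451 0.223 0.145]
(300, 174) [ 0.605 -0.075  0.041]
(360, 262) [ 0.339 -0.25   0.004]
```

View pics/topc.png

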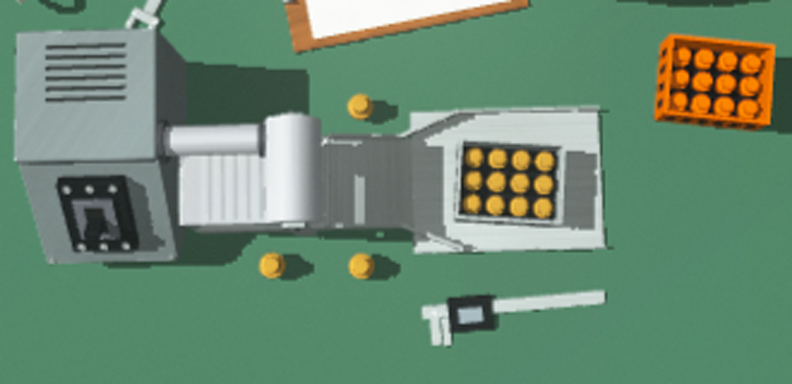

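View pics/topz.png

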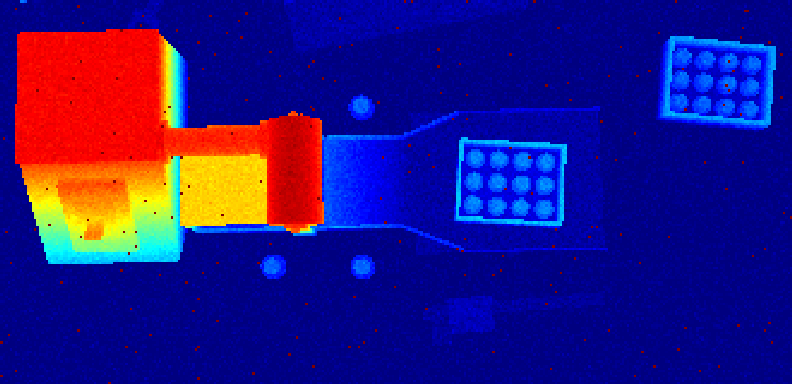

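```bash
python3 - <<'E'
from h import *
d=np.load("top0.npy"); im=cv2.imread("pics/top0.png")
p=pts("top",d); z=p[...,2]
print("bench z", np.median(z[280:300,330:420]))
# column-wise: edges of station in colour (green vs grey)
hsv=cv2.cvtColor(im,cv2.COLOR_BGR2HSV); green=(hsv[...,0]>55)&(hsv[...,0]<95)&(hsv[...,1]>70)
for u in range(232,404,8):
    col=~green[:,u]; 
    # from centre outward
    v=205
    a=v
    while col[a-1] or col[a-2]: a-=1
    b=v
    while col[b+1] or col[b+2]: b+=1
    print(u,a,b,np.round(p[a,u],3),np.round(p[b,u],3))
# tube
m=(z>0.14)&(p[...,0]<0.62)&(p[...,0]>0.38)&(p[...,1]>-0.06)&(p[...,1]<0.04)
q=p[m]
for x0 in np.arange(0.42,0.58,0.02):
    s=q[(abs(q[:,0]-x0)<0.01)&(q[:,2]>0.165)]
    if len(s)>10: 
        A=np.c_[2*s[:,1],2*s[:,2],np.ones(len(s))]; c=np.linalg.lstsq(A,(s[:,1:]**2).sum(1),rcond=None)[0]
        print("tube",round(x0,2),len(s),np.round(c[:2],4),np.round([s[:,1].min(),s[:,1].max(),np.percentile(s[:,2],97)],3))
# cabinet
for lo,hi in((.165,.185),):
    m=(z>lo)&(z<hi)&(p[...,1]>0.12)&(p[...,1]<0.4)&(p[...,0]>0.45)&(p[...,0]<0.75)
    m=cv2.morphologyEx(m.astype(np.uint8),cv2.MORPH_OPEN,np.ones((12,12)))
    c=cv2.findContours(m,0,2)[0]; c=max(c,key=cv2.contourArea); r=cv2.minAreaRect(c); print(r); 
    bx=cv2.boxPoints(r); print(bx)
    q=p[m>0]; r=cv2.minAreaRect(q[:,:2].astype(np.float32)); print(r, cv2.boxPoints(r), np.median(q[:,2]))
# crate top
m=(z>0.048)&(z<0.075)&(p[...,1]>-0.40)&(p[...,1]<-0.13)&(p[...,0]>0.4)&(p[...,0]<0.6)
q=p[m]; r=cv2.minAreaRect(q[:,:2].astype(np.float32)); print("crate",r,np.median(q[:,2]),cv2.boxPoints(r))
E
```

```text
bench z 0.0008447192268888903
232 181 226 [0.594 0.137 0.003] [0.452 0.127 0.049]
240 181 227 [0.594 0.112 0.001] [0.452 0.113 0.   ]
248 181 226 [ 0.594  0.088 -0.001] [0.453 0.083 0.033]
256 181 226 [0.593 0.063 0.003] [0.453 0.061 0.019]
264 177 226 [ 0.605  0.038 -0.001] [0.452 0.037 0.018]
272 176 227 [ 0.578 -0.004  0.166] [0.447 0.009 0.055]
280 178 227 [ 0.601 -0.011  0.001] [ 0.447 -0.013  0.041]
288 185 225 [ 0.579 -0.036 -0.   ] [ 0.454 -0.035  0.017]
296 185 225 [ 0.578 -0.06   0.002] [ 0.453 -0.059  0.019]
304 186 225 [ 0.568 -0.086  0.042] [ 0.453 -0.083  0.013]
312 186 225 [ 0.569 -0.11   0.035] [ 0.453 -0.107  0.003]
320 177 226 [ 0.601 -0.135  0.006] [ 0.45  -0.132  0.   ]
328 176 235 [ 0.605 -0.16  -0.002] [ 0.422 -0.155  0.003]
336 176 235 [ 0.603 -0.184  0.002] [ 0.422 -0.18   0.003]
344 175 234 [ 0.607 -0.209 -0.002] [ 0.423 -0.203  0.02 ]
352 175 234 [ 0.606 -0.234 -0.003] [ 0.423 -0.227  0.019]
360 175 234 [ 0.602 -0.257  0.018] [ 0.423 -0.251  0.015]
368 174 234 [ 0.608 -0.283  0.001] [ 0.422 -0.277  0.007]
376 174 234 [ 0.607 -0.308  0.004] [ 0.422 -0.301  0.
[... 383 characters left out ...]
 0.034  0.19 ]
tube 0.54 192 [-1.000e-04  1.532e-01] [-0.034  0.039  0.19 ]
tube 0.56 184 [1.000e-04 1.542e-01] [-0.031  0.039  0.19 ]
((188.0, 170.5), (55.0, 62.0), 90.0)
[[157. 143.]
 [219. 143.]
 [219. 198.]
 [157. 198.]]
((0.5601707696914673, 0.08251309394836426), (0.526057243347168, 0.22026395797729492), 70.02424621582031) [[ 0.36680812 -0.12706746]
 [ 0.5738204  -0.20231457]
 [ 0.7535334   0.29209363]
 [ 0.5465211   0.36734074]] 0.17596744545051957
crate ((0.5050527453422546, -0.25680097937583923), (0.13010740280151367, 0.100514717400074), 85.35277557373047) 0.055089789858774885 [[ 0.44968992 -0.31756896]
 [ 0.54987425 -0.32571268]
 [ 0.56041557 -0.196033  ]
 [ 0.46023124 -0.18788928]]
```

```bash
python3 - <<'E'
from h import *
from scipy.optimize import least_squares
from scipy.ndimage import median_filter
C=[]
for n in ("top","scene"):
    d=np.load(n+"0.npy"); p=pts(n,d); z=p[...,2]
    ok=(d>0)
    def line(m,name):
        q=p[m&ok]
        if len(q)<15: print(n,name,len(q)); return
        y=q[:,1]; x=q[:,0]; w=np.ones(len(q),bool)
        for _ in range(5):
            k=np.polyfit(y[w],x[w],1); r=x-np.polyval(k,y); w=abs(r)<max(2*np.std(r[w]),.002)
        print(n,name,w.sum(),"slope",round(k[0],4),"x at -.25: ",round(np.polyval(k,-.25),4),"x at 0: ",round(np.polyval(k,0.),4),"sd",round(np.std(r[w]),4))
    X,Y=p[...,0],p[...,1]
    line((z>.016)&(z<.035)&(Y>-.37)&(Y<-.205)&(X>.40)&(X<.44),"near guide")
    line((z>.016)&(z<.035)&(Y>-.37)&(Y<-.205)&(X>.58)&(X<.62),"far guide")
    m=(z>.16)&(z<.25)&(X>.42)&(X<.62)&(Y>-.06)&(Y<.028); 
    # tube fit: axis line in xy, radius .032
    q=p[m&ok]
    def f(t): # y0, slope, z0
        c=t[0]+t[1]*(q[:,0]-.5); return np.hypot((q[:,1]-c),q[:,2]-t[2])-.032
    r=least_squares(f,[0,0,.155],loss="soft_l1",f_scale=.002); print(n,"tube y@x=.5, slope, z",np.round(r.x,4),np.sqrt(np.mean(r.fun**2)))
    # console plane
    m=(z>.08)&(z<.165)&(X>.36)&(X<.55)&(Y>.15)&(Y<.34); q=p[m&ok]
    A=np.c_[q[:,:2],np.ones(len(q))]; w=np.ones(len(q),bool)
    for _ in range(10):
        k=np.linalg.lstsq(A[w],q[w,2],rcond=None)[0]; rr=q[:,2]-A@k; w=(rr<.004)&(rr>-.02)if _<4 else abs(rr)<.004
    print(n,"console grad",np.round(k,4),w.sum(),"yaw",np.degrees(np.arctan2(k[1],k[0])), "slope deg",np.degrees(np.arctan(np.hypot(k[0],k[1]))))
    # handle: points > 25mm above console along normal
    nn=np.array([-k[0],-k[1],1]);nn/=np.linalg.norm(nn); dist=rr*nn[2]
    for lo,hi in((.012,.028),(.030,.06)):
        h=q[(dist>lo)&(dist<hi)]; print(n,lo,len(h),np.round(h.mean(0),4) if len(h) else"",np.round(h.min(0),3) if len(h) else"",np.round(h.max(0),3) if len(h) else"")
E
```

```text
top near guide 49 slope -0.0044 x at -.25:  0.4233 x at 0:  0.4222 sd 0.0008
top far guide 52 slope -0.0007 x at -.25:  0.6004 x at 0:  0.6002 sd 0.001
top tube y@x=.5, slope, z [-0.0022  0.002   0.1556] 0.003832550705419281
top console grad [ 0.9142  0.0056 -0.3192] 1004 yaw 0.3510177588790759 slope deg 42.432994945994935
top 0.012 746 [0.4672 0.2253 0.1326] [0.428 0.188 0.091] [0.504 0.266 0.165]
top 0.03 48 [0.4478 0.2258 0.1472] [0.44  0.218 0.141] [0.457 0.236 0.155]
scene near guide 43 slope -0.0061 x at -.25:  0.4243 x at 0:  0.4228 sd 0.0013
scene far guide 82 slope -0.0022 x at -.25:  0.6014 x at 0:  0.6008 sd 0.0014
scene tube y@x=.5, slope, z [-0.0034  0.0085  0.1542] 0.0047390742897256855
scene console grad [ 0.9481  0.0038 -0.3355] 256 yaw 0.227554275051921 slope deg 43.47397483519365
scene 0.012 341 [0.4754 0.2225 0.1395] [0.428 0.188 0.091] [0.506 0.264 0.162]
scene 0.03 62 [0.4503 0.2256 0.1448] [0.441 0.217 0.138] [0.459 0.236 0.152]
```

>>> play_rows --deltas '[[[0.03, -0.05, 0.015], -0.15], [[0.06, -0.105, 0.03], -0.3], [[0.09, -0.16, 0.03], -0.45], [[0.12, -0.215, 0.03], -0.6], [[0.15, -0.27, 0.03], -0.75]]' --grip 0.1

```text
time: 1.12
tool_pos: [0.3495, 0.3224, 0.2617]
tool_rot: [0.0, 0.514, 0.858, 0.001]
contact_force: [0.5, -0.6, 0.5]
gripper_width: 0.552
```

>>> play_rows --deltas '[[[0.01, -0.06, 0], -0.1], [[0.02, -0.12, 0], -0.2], [[0.03, -0.18, 0], -0.3], [[0.04, -0.24, 0], -0.4], [[0.05, -0.3, 0], -0.5]]'

```text
time: 1.75
tool_pos: [0.3989, 0.0222, 0.2618]
tool_rot: [0.001, 0.71, 0.704, 0.001]
contact_force: [1.0, 0.5, -0.0]
gripper_width: 0.553
```

>>> play_rows --deltas '[[[0.015, -0.06, 0], 0], [[0.03, -0.12, 0], 0], [[0.045, -0.18, 0], 0], [[0.06, -0.24, 0], 0], [[0.075, -0.3, 0], 0]]'

```text
time: 2.38
tool_pos: [0.4741, -0.2781, 0.2616]
tool_rot: [0.0, 0.709, 0.705, 0.0]
contact_force: [0.8, 0.7, 0.7]
gripper_width: 0.548
```

>>> play_rows --deltas '[[[0.016, -0.06, -0.01], 0], [[0.034, -0.12, -0.04], 0], [[0.036, -0.12, -0.1], 0], [[0.036, -0.12, -0.16], 0], [[0.036, -0.12, -0.222], 0]]'

```text
time: 3.0
tool_pos: [0.51, -0.3963, 0.0377]
tool_rot: [0.0, 0.709, 0.705, 0.0]
contact_force: [0.8, -1.0, 0.0]
gripper_width: 0.552
```

>>> play_rows --deltas '[[[0.001, 0.03, -0.01], 0], [[0.001, 0.055, -0.014], 0], [[0.001, 0.07, -0.014], 0], [[0.001, 0.085, -0.014], 0], [[0.001, 0.1, -0.014], 0]]'

```text
time: 3.62
tool_pos: [0.5121, -0.2964, 0.0273]
tool_rot: [0.002, 0.709, 0.705, -0.0]
contact_force: [-0.1, -3.4, 1.1]
gripper_width: 0.546
```

>>> play_rows --deltas '[[[0, 0.015, 0], 0], [[0, 0.03, 0], 0], [[0, 0.045, 0], 0], [[0, 0.06, 0], 0], [[0, 0.072, 0], 0]]'

```text
time: 4.25
tool_pos: [0.5127, -0.2244, 0.0267]
tool_rot: [0.003, 0.709, 0.705, 0.0]
contact_force: [3.4, -6.8, -0.4]
gripper_width: 0.553
```

```bash
python3 - <<'E'
from h import *
im,d=grab_frame("top"); p=pts("top",d); z=p[...,2]; np.save("top1.npy",d)
cv2.imwrite("pics/top1.png",cv2.resize(im[130:290,150:480],None,fx=2.4,fy=2.4,interpolation=cv2.INTER_CUBIC))
im,d=grab_frame("scene"); cv2.imwrite("pics/scene1.png",cv2.resize(im[130:330,180:540],None,fx=2.2,fy=2.2,interpolation=cv2.INTER_CUBIC))
E
```

```text
(no output)
```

View pics/top1.png

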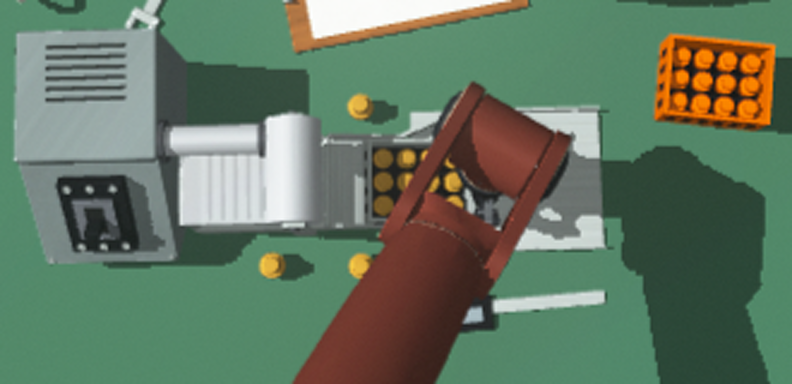

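View pics/scene1.png

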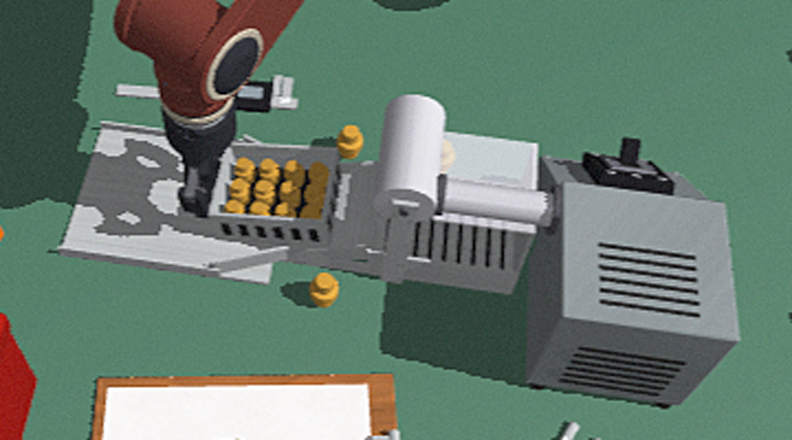

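>>> play_rows --deltas '[[[0, -0.04, 0], 0], [[0, -0.09, 0.005], 0.15], [[0, -0.09, 0.005], 0.33], [[0, -0.09, 0.005], 0.51], [[0, -0.09, 0.005], 0.69]]' --grip 1

```text
time: 4.97
tool_pos: [0.5101, -0.3128, 0.0293]
tool_rot: [-0.002, 0.426, 0.905, 0.001]
contact_force: [0.1, 0.0, 0.1]
gripper_width: 1.005
```

>>> play_rows --deltas '[[[0, 0, 0], 0.18], [[0, 0, 0], 0.36], [[0, 0, 0], 0.54], [[0, 0, 0], 0.72], [[0, 0, 0], 0.885]]'

```text
time: 5.6
tool_pos: [0.5101, -0.3126, 0.0294]
tool_rot: [-0.001, -0.002, 1.0, 0.001]
contact_force: [0.0, -0.7, -0.2]
gripper_width: 1.002
```

```bash
python3 - <<'E'
from h import *
im,d=grab_frame("top"); p=pts("top",d); z=p[...,2]
cv2.imwrite("pics/top2.png",cv2.resize(im[130:290,150:480],None,fx=2.4,fy=2.4,interpolation=cv2.INTER_CUBIC))
im,d=grab_frame("scene"); cv2.imwrite("pics/scene2.png",cv2.resize(im[130:330,180:540],None,fx=2.2,fy=2.2,interpolation=cv2.INTER_CUBIC))
print(status.state()["joint_pos"])
p=pts("scene",d);m=outline_of("scene","crate")
for r in m: 
    if r["box"][0]>190: q=p[r["region"]];q=q[(q[:,2]>.03)]; print(r["confidence"],r["box"],np.percentile(q,[2,50,98],axis=0).round(3))
E
```

```text
[-6.74570602e-01  1.98366649e-01  1.81390527e+00  8.47393163e-04
  1.13218365e+00 -2.24454634e+00]
0.65 [279.0, 194.0, 334.1, 241.1] [[ 0.459 -0.209  0.031]
 [ 0.512 -0.138  0.054]
 [ 0.559 -0.078  0.08 ]]
```

View pics/scene2.png

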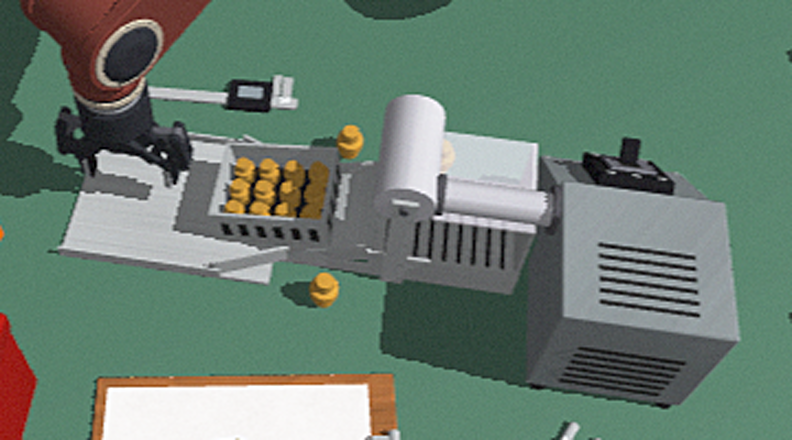

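```bash
python3 - <<'E'
from h import *
im,d=grab_frame("scene"); p=pts("scene",d); 
m=(p[...,0]>.48)&(p[...,0]<.57)&(p[...,1]>-.42)&(p[...,1]<-.215)&(p[...,2]>.018)&(p[...,2]<.2)&(d>0)
g=im.max(2)<95
q=p[m&g]
for z0 in np.arange(.02,.2,.01):
    s=q[abs(q[:,2]-z0)<.005]
    if len(s)>2: print(round(z0,3),len(s),np.round(s[:,1].min()+.3126,3),np.round(s[:,1].max()+.3126,3),np.round(s[:,0].min(),3),np.round(s[:,0].max(),3))
cv2.imwrite("pics/s3.png",cv2.resize(im[130:230,190:320],None,fx=6,fy=6,interpolation=cv2.INTER_CUBIC))
E
```

```text
0.05 24 -0.056 0.055 0.501 0.523
0.06 25 -0.055 0.056 0.501 0.523
0.07 24 -0.054 0.056 0.509 0.524
0.08 14 -0.064 0.054 0.515 0.524
0.09 81 -0.068 0.073 0.502 0.526
0.1 115 -0.072 0.074 0.499 0.527
0.11 129 -0.072 0.073 0.5 0.529
0.12 85 -0.07 0.072 0.499 0.533
0.13 116 -0.068 0.07 0.501 0.533
0.14 123 -0.066 0.069 0.498 0.532
0.15 83 -0.066 0.067 0.499 0.525
0.16 47 -0.029 0.037 0.505 0.549
0.17 83 -0.03 0.037 0.5 0.55
0.18 90 -0.031 0.037 0.507 0.551
0.19 91 -0.026 0.037 0.504 0.55
```

View pics/s3.png

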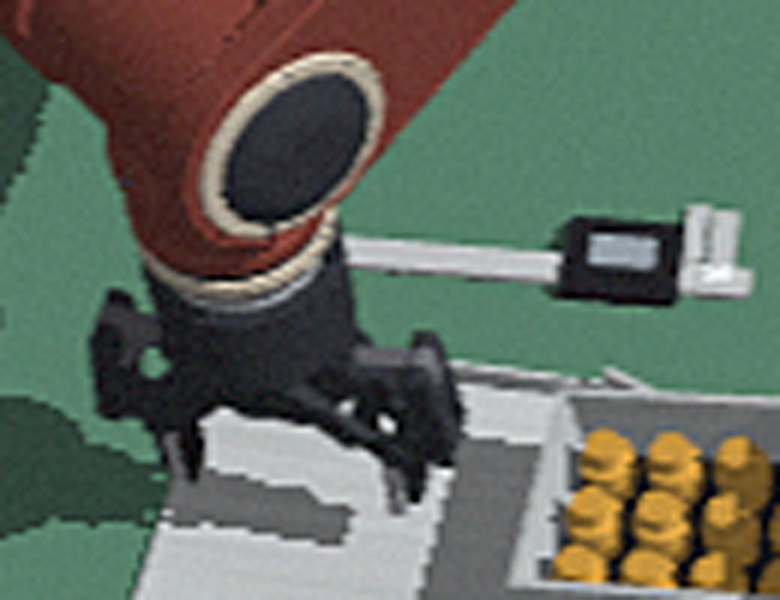

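>>> play_rows --deltas '[[[0.001, 0.03, 0.001], 0], [[0.001, 0.045, 0.001], 0], [[0.001, 0.06, 0.001], 0], [[0.001, 0.075, 0.001], 0], [[0.001, 0.09, 0.001], 0]]'

```text
time: 6.42
tool_pos: [0.5132, -0.2298, 0.0333]
tool_rot: [0.002, -0.001, 1.0, -0.008]
contact_force: [-5.0, -45.2, 4.2]
gripper_width: 1.003
```

>>> play_rows --deltas '[[[0, 0.012, 0], 0], [[0, 0.024, 0], 0], [[0, 0.036, 0], 0], [[0, 0.048, 0], 0], [[0, 0.048, 0], 0]]'

```text
time: 7.05
tool_pos: [0.5151, -0.1781, 0.035]
tool_rot: [0.004, 0.0, 1.0, -0.003]
contact_force: [1.8, -9.8, 6.7]
gripper_width: 0.997
```

```bash
python3 - <<'E'
from h import *
im,d=grab_frame("scene"); cv2.imwrite("pics/scene4.png",cv2.resize(im[130:330,180:540],None,fx=2.2,fy=2.2,interpolation=cv2.INTER_CUBIC))
p=pts("scene",d);m=outline_of("scene","crate")
for r in m: 
    if r["box"][0]>190: q=p[r["region"]];q=q[(q[:,2]>.03)]; print(r["confidence"],r["box"],np.percentile(q,[2,50,98],axis=0).round(3))
E
```

```text
0.82 [314.3, 197.3, 369.3, 240.0] [[ 0.46  -0.116  0.036]
 [ 0.518 -0.069  0.067]
 [ 0.561 -0.016  0.099]]
0.21 [460.9, 193.9, 467.2, 203.0] [[0.446 0.063 0.133]
 [0.455 0.225 0.141]
 [0.853 0.232 0.668]]
```

View pics/scene4.png

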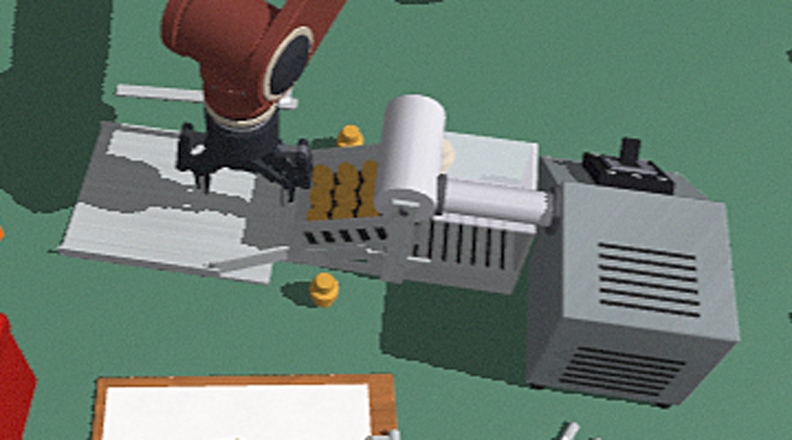

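>>> play_rows --deltas '[[[0, 0.01, -0.002], 0], [[0, 0.02, -0.003], 0], [[0, 0.03, -0.004], 0], [[0, 0.038, -0.004], 0], [[0, 0.038, -0.004], 0]]'

```text
time: 7.78
tool_pos: [0.5176, -0.1425, 0.034]
tool_rot: [0.006, 0.0, 1.0, -0.005]
contact_force: [1.1, -15.9, 16.9]
gripper_width: 1.0
```

```bash
python3 - <<'E'
from h import *
im,d=grab_frame("scene"); cv2.imwrite("pics/scene5.png",cv2.resize(im[160:280,240:440],None,fx=4,fy=4,interpolation=cv2.INTER_CUBIC))
p=pts("scene",d);m=outline_of("scene","crate")
for r in m: 
    if r["box"][0]>190: q=p[r["region"]];q=q[(q[:,2]>.03)]; print(r["confidence"],r["box"],np.percentile(q,[2,50,98],axis=0).round(3))
E
```

```text
0.9 [331.7, 196.2, 385.5, 243.8] [[ 0.462 -0.079  0.045]
 [ 0.545 -0.047  0.075]
 [ 0.563  0.049  0.102]]
```

View pics/scene5.png

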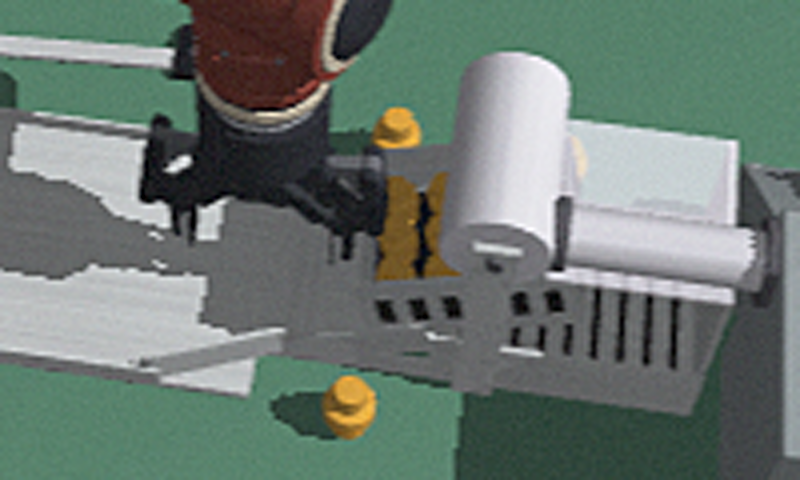

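>>> play_rows --deltas '[[[-0.002, -0.01, 0], 0], [[-0.002, -0.025, 0], 0], [[-0.002, -0.04, 0], 0]]'

```text
time: 8.25
tool_pos: [0.5088, -0.1776, 0.0261]
tool_rot: [-0.001, 0.0, 1.0, 0.001]
contact_force: [-0.3, -0.2, 0.2]
gripper_width: 1.001
```

```bash
cat > look.py <<'E'
from h import *
import sys
k=sys.argv[1]
im,d=grab_frame("scene"); cv2.imwrite(f"pics/scene{k}.png",cv2.resize(im[160:280,240:440],None,fx=4,fy=4,interpolation=cv2.INTER_CUBIC))
p=pts("scene",d);s=np.array([.5115,-.028,0])
# far wall top edge / crate silhouettes: points in x-slice around far wall top
q=(p-s)*1000
for x0 in (48,):
    m=(abs(q[...,0]-x0)<5)&(q[...,1]>-130)&(q[...,1]<160)&(q[...,2]>20)&(q[...,2]<120)&(d>0)
    g=q[m]
    for y0 in range(-120,150,10):
        t=g[abs(g[:,1]-y0)<5]
        if len(t): print(x0,y0,len(t),np.round(np.percentile(t[:,2],[5,50,98])))
E
python3 look.py 6
```

```text
48 -50 4 [30. 47. 54.]
48 -40 47 [ 47.  74. 103.]
48 -30 55 [ 49.  76. 101.]
48 -20 57 [ 45.  74. 101.]
48 -10 57 [49. 74. 98.]
48 0 60 [42. 69. 98.]
48 10 45 [45. 71. 97.]
48 40 35 [42. 66. 91.]
48 50 53 [41. 66. 90.]
48 60 53 [41. 65. 89.]
48 70 51 [40. 65. 88.]
48 80 50 [39. 65. 86.]
48 90 11 [62. 81. 86.]
48 100 2 [32. 37. 43.]
48 110 2 [34. 40. 46.]
48 120 2 [45. 45. 46.]
48 130 2 [32. 38. 44.]
48 140 3 [43. 45. 45.]
```

View pics/scene6.png

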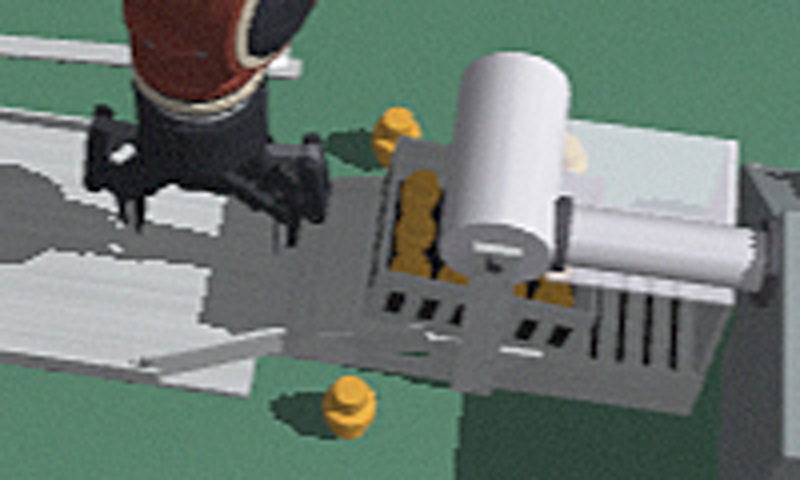

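>>> play_rows --deltas '[[[0.002, 0.018, 0], 0], [[0.002, 0.03, 0], 0], [[0.002, 0.036, 0], 0], [[0.002, 0.04, 0], 0], [[0.002, 0.042, 0], 0]]'

```text
time: 8.93
tool_pos: [0.512, -0.1357, 0.0274]
tool_rot: [0.0, 0.0, 1.0, -0.0]
contact_force: [-0.4, -1.5, -0.5]
gripper_width: 0.996
```

>>> play_rows --deltas '[[[0, 0.004, 0], 0], [[0, 0.028, 0], 0], [[0, 0.028, 0], 0]]'

```text
time: 9.3
tool_pos: [0.5117, -0.1068, 0.0271]
tool_rot: [-0.0, -0.0, 1.0, 0.0]
contact_force: [0.7, -0.7, -0.9]
gripper_width: 1.005
```

```bash
python3 look.py 7
```

```text
48 -20 2 [38. 38. 38.]
48 -10 2 [39. 41. 43.]
48 0 48 [42. 65. 98.]
48 10 43 [44. 70. 96.]
48 40 34 [45. 68. 93.]
48 50 52 [44. 71. 93.]
48 60 51 [44. 70. 92.]
48 70 49 [44. 71. 90.]
48 80 51 [44. 69. 89.]
48 90 46 [44. 71. 90.]
48 100 49 [44. 68. 88.]
48 110 46 [45. 68. 87.]
48 120 45 [45. 67. 86.]
48 130 18 [32. 70. 86.]
48 140 3 [34. 43. 43.]
```

View pics/scene7.png

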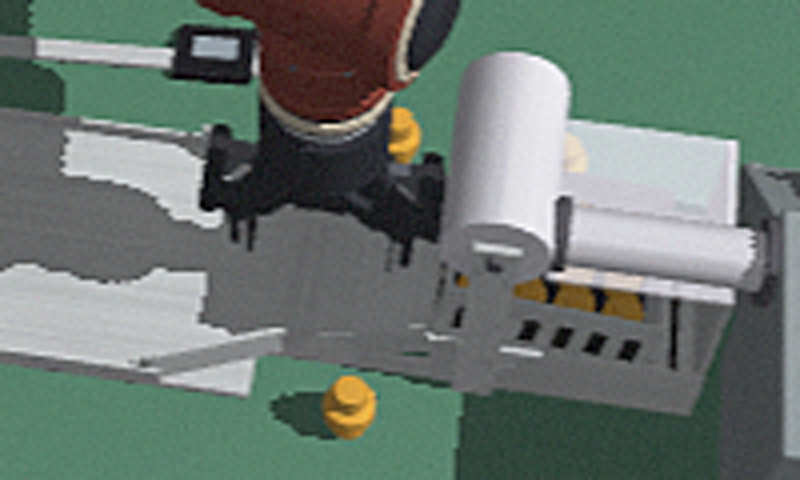

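>>> play_rows --deltas '[[[0, 0.003, 0], 0], [[0, 0.006, 0], 0], [[0, 0.006, 0], 0]]'

```text
time: 9.72
tool_pos: [0.512, -0.102, 0.0274]
tool_rot: [0.0, 0.0, 1.0, -0.0]
contact_force: [0.0, -0.2, -1.0]
gripper_width: 1.0
```

```bash
python3 look.py 8
```

```text
48 -80 1 [20. 20. 20.]
48 -60 1 [26. 26. 26.]
48 -40 2 [30. 30. 31.]
48 -30 1 [35. 35. 35.]
48 -20 1 [36. 36. 36.]
48 -10 4 [38. 40. 43.]
48 0 46 [41. 67. 97.]
48 10 44 [45. 71. 96.]
48 40 36 [45. 71. 92.]
48 50 53 [44. 69. 93.]
48 60 52 [43. 68. 93.]
48 70 50 [45. 70. 92.]
48 80 51 [42. 68. 89.]
48 90 49 [45. 68. 89.]
48 100 47 [43. 69. 88.]
48 110 50 [44. 68. 87.]
48 120 44 [45. 67. 86.]
48 130 22 [34. 70. 85.]
48 140 2 [33. 37. 42.]
```

View pics/scene8.png

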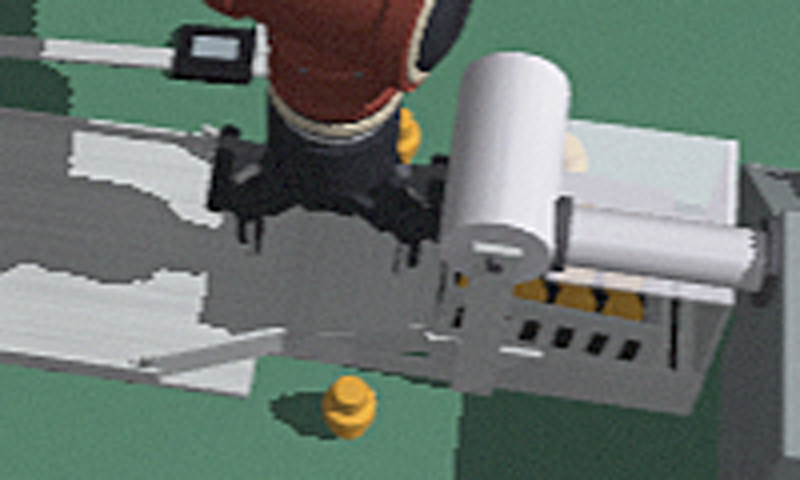

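>>> play_rows --deltas '[[[0, 0.002, 0], 0], [[0, 0.003, 0], 0]]'

```text
time: 10.02
tool_pos: [0.5121, -0.1005, 0.0276]
tool_rot: [0.0, 0.0, 1.0, -0.002]
contact_force: [-0.7, -12.2, -1.0]
gripper_width: 1.0
```

```bash
python3 - <<'E'
from h import *
im,d=grab_frame("scene");p=pts("scene",d);s=np.array([.5115,-.028,0]);q=(p-s)*1000
m=(q[...,0]>-60)&(q[...,0]<60)&(q[...,1]>-30)&(q[...,1]<12)&(q[...,2]>75)&(q[...,2]<110)&(d>0)
g=q[m]; c=im[m]
for y0 in range(-28,12,2):
    t=g[abs(g[:,1]-y0)<1]
    if len(t): print(y0,len(t),np.round(np.percentile(t[:,2],[5,50,98])),np.round(np.percentile(t[:,0],[2,98])))
cv2.imwrite("pics/s9.png",cv2.resize(im[180:260,310:390],None,fx=7,fy=7,interpolation=cv2.INTER_CUBIC))
E
```

```text
-28 12 [ 81.  92. 104.] [-6. 15.]
-26 14 [ 83.  93. 103.] [-9. 14.]
-24 12 [82. 93. 98.] [-10.  15.]
-22 9 [82. 91. 96.] [-8. 13.]
-20 9 [82. 90. 95.] [-7. 14.]
-18 8 [83. 93. 95.] [-4. 15.]
-16 8 [81. 92. 95.] [-5. 10.]
-14 5 [85. 92. 97.] [1. 9.]
-12 5 [84. 91. 97.] [4. 8.]
-10 5 [ 94. 102. 107.] [11. 14.]
-8 3 [ 91. 100. 103.] [12. 14.]
0 2 [77. 79. 81.] [33. 49.]
2 8 [79. 86. 95.] [34. 50.]
4 6 [87. 95. 97.] [41. 51.]
6 8 [82. 94. 97.] [37. 51.]
8 5 [76. 83. 95.] [48. 50.]
10 4 [78. 87. 90.] [48. 50.]
```

View pics/s9.png

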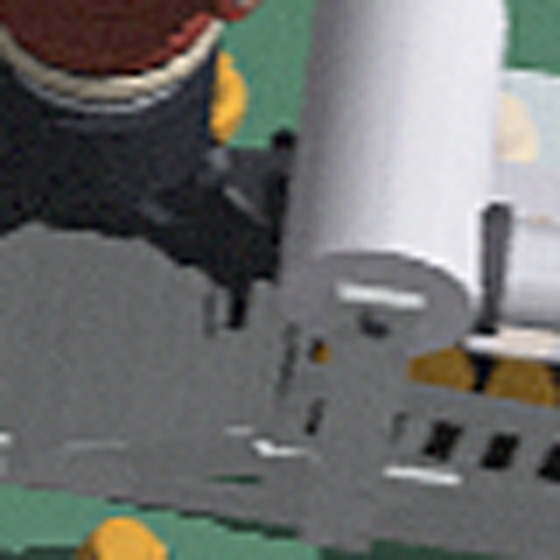

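>>> play_rows --deltas '[[[0, -0.03, 0], 0], [[0, -0.08, 0], 0], [[0, -0.13, 0], 0], [[0, -0.18, 0.03], 0], [[0, -0.18, 0.03], 0]]'

```text
time: 10.7
tool_pos: [0.5138, -0.2831, 0.0607]
tool_rot: [0.003, 0.002, 1.0, -0.002]
contact_force: [0.2, -0.5, -0.2]
gripper_width: 1.001
```

```bash
cat > prof.py <<'E'
from h import *
import sys
s=status.state(); t=s["tool_pos"]
im,d=grab_frame("scene"); p=pts("scene",d)
q=p-t
m=(abs(q[...,0])<.075)&(abs(q[...,1])<.10)&(q[...,2]>-.03)&(q[...,2]<.2)&(d>0)&(im.max(2)<100)
g=q[m]*1000
out=[]
for z0 in range(-20,180,5):
    k=g[abs(g[:,2]-z0)<2.5]
    if len(k)>3: out.append((z0,len(k),round(k[:,1].min()),round(k[:,1].max()),round(k[:,0].min()),round(k[:,0].max())))
print(s["time"],t.round(4),s["gripper_width"]); print(out)
u=proj("scene",t)[0].astype(int); cv2.imwrite(f"pics/prof{sys.argv[1]}.png",cv2.resize(im[max(u[1]-70,0):u[1]+30,u[0]-60:u[0]+60],None,fx=5,fy=5,interpolation=cv2.INTER_CUBIC))
E
python3 prof.py a; python3 look.py 10
```

```text
10.7 [ 0.5138 -0.2831  0.0607] 1.0010535395851508
[(15, 5, -45, -43, -8, 6), (20, 9, -52, 53, -6, 14), (25, 12, -48, 56, -9, 12), (30, 19, -53, 57, -11, 13), (35, 11, -53, 57, -5, 12), (40, 14, -54, 57, 1, 12), (45, 9, -53, 55, 0, 13), (50, 7, -49, -42, 5, 13), (55, 10, -59, 59, 7, 14), (60, 37, -66, 72, -7, 15), (65, 91, -73, 74, -8, 15), (70, 54, -73, 75, -10, 16), (75, 68, -71, 74, -14, 19), (80, 80, -71, 72, -9, 18), (85, 47, -69, 72, -10, 18), (90, 47, -69, 72, -11, 20), (95, 50, -67, 71, -4, 20), (100, 59, -66, 70, -11, 22), (105, 70, -67, 70, -2, 23), (110, 59, -64, 69, -10, 20), (115, 110, -66, 69, -14, 14), (120, 36, -65, 66, -10, 14), (125, 4, 26, 38, -6, 23), (130, 15, -16, 38, 1, 35), (135, 45, -30, 37, 1, 39), (140, 47, -32, 38, -6, 39), (145, 57, -31, 38, -7, 39), (150, 40, -26, 38, -9, 38), (155, 43, -22, 38, 2, 40), (160, 54, -27, 38, -5, 39), (165, 50, -20, 39, -7, 39), (170, 79, -33, 37, -12, 38), (175, 83, -30, 37, -7, 38)]
48 -80 1 [20. 20. 20.]
48 -70 1 [24. 24. 24.]
48 -60 1 [25. 25. 25.]
48 -50 1 [28. 28. 28.]
48 -40 2 [30. 31. 31.]
48 -30 2 [33. 33. 34.]
48 -20 2 [35. 36. 38.]
48 -10 3 [37. 38. 40.]
48 0 35 [41. 60. 95.]
48 10 44 [45. 72. 94.]
48 40 35 [42. 71. 94.]
48 50 52 [44. 71. 92.]
48 60 52 [42. 68. 91.]
48 70 50 [46. 71. 92.]
48 80 50 [44. 67. 89.]
48 90 50 [44. 66. 88.]
48 100 51 [44. 69. 89.]
48 110 47 [45. 68. 87.]
48 120 44 [46. 66. 86.]
48 130 28 [42. 71. 86.]
48 140 1 [45. 45. 45.]
```

View pics/profa.png

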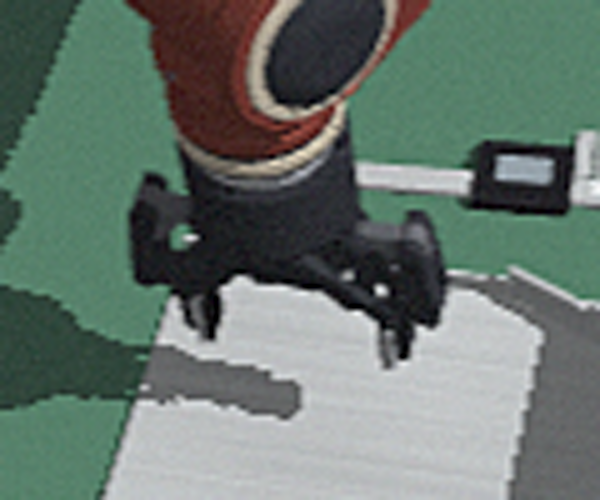

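View pics/scene10.png

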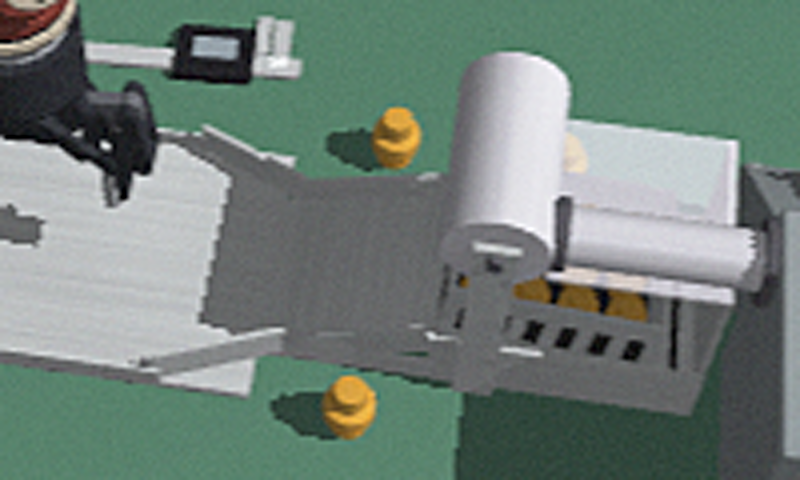

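>>> play_rows --deltas '[[[0, 0, 0], 0], [[0, 0, 0], 0]]' --grip 0.4

```text
time: 11.05
tool_pos: [0.5114, -0.2773, 0.0562]
tool_rot: [-0.001, -0.0, 1.0, 0.001]
contact_force: [0.6, -0.9, -0.4]
gripper_width: 0.698
```

```bash
python3 prof.py b
```

```text
11.05 [ 0.5114 -0.2773  0.0562] 0.6984791101972402
[(10, 4, -31, -29, -3, 12), (15, 9, -40, 43, -5, 12), (20, 13, -38, 43, -7, 13), (25, 15, -41, 44, -9, 12), (30, 14, -40, 43, -8, 13), (35, 11, -39, 43, -7, 13), (40, 12, -35, 43, -6, 13), (45, 9, -37, 45, 2, 13), (50, 16, -50, 52, 6, 14), (55, 58, -60, 61, -10, 15), (60, 75, -61, 62, -11, 14), (65, 27, -61, 61, -11, 17), (70, 46, -62, 63, -14, 19), (75, 62, -65, 64, -9, 19), (80, 42, -63, 63, -2, 19), (85, 42, -64, 65, -5, 20), (90, 45, -66, 66, 3, 21), (95, 48, -65, 66, -2, 21), (100, 66, -67, 68, -13, 22), (105, 80, -67, 68, -11, 22), (110, 96, -66, 67, -11, 21), (115, 16, -39, 40, -6, 13), (120, 10, 32, 38, -5, 11), (125, 5, 17, 37, 1, 31), (130, 18, -31, 37, 0, 38), (135, 43, -33, 37, -3, 41), (140, 47, -29, 37, -7, 39), (145, 48, -31, 37, 4, 40), (150, 47, -26, 37, 0, 40), (155, 38, -26, 37, 6, 40), (160, 52, -28, 38, -7, 40), (165, 51, -29, 36, -8, 39), (170, 78, -33, 35, -5, 39), (175, 79, -31, 36, -8, 41)]
```

>>> play_rows --deltas '[[[0, 0, 0], 0], [[0, 0, 0], 0], [[0, 0, 0], 0]]' --grip -1

```text
time: 11.48
tool_pos: [0.512, -0.2788, 0.0573]
tool_rot: [0.0, 0.0, 1.0, -0.0]
contact_force: [0.1, 0.4, 0.1]
gripper_width: 0.059
```

```bash
python3 prof.py c
```

```text
11.475 [ 0.512  -0.2788  0.0573] 0.059007228749494156
[(5, 5, -6, -2, 2, 12), (10, 13, -13, 16, 0, 13), (15, 8, -12, 15, -1, 12), (20, 13, -12, 17, -2, 13), (25, 13, -14, 16, 3, 12), (30, 14, -5, 17, -4, 11), (35, 12, -6, 16, 0, 14), (40, 8, -8, 18, 0, 14), (45, 25, -27, 24, -7, 15), (50, 43, -29, 34, -11, 16), (55, 60, -36, 37, -8, 16), (60, 30, -40, 40, -8, 15), (65, 31, -45, 43, -8, 18), (70, 45, -49, 50, -2, 20), (75, 40, -52, 54, -1, 20), (80, 46, -56, 56, -1, 20), (85, 49, -58, 59, 3, 20), (90, 74, -61, 62, -11, 20), (95, 85, -59, 61, -11, 21), (100, 44, -52, 55, -3, 21), (105, 35, -47, 42, 5, 22), (110, 25, -41, 41, -6, 21), (115, 14, -37, 40, -7, 13), (120, 9, 29, 38, -7, 13), (125, 5, 36, 38, -3, 10), (130, 20, -14, 37, 3, 39), (135, 43, -30, 38, -1, 40), (140, 45, -29, 37, -1, 40), (145, 53, -28, 38, -10, 40), (150, 38, -27, 37, 4, 39), (155, 46, -29, 37, 0, 40), (160, 48, -29, 37, -3, 39), (165, 60, -26, 38, -8, 39), (170, 82, -31, 36, -13, 40), (175, 74, -33, 36, -8, 39)]
```

View pics/profb.png

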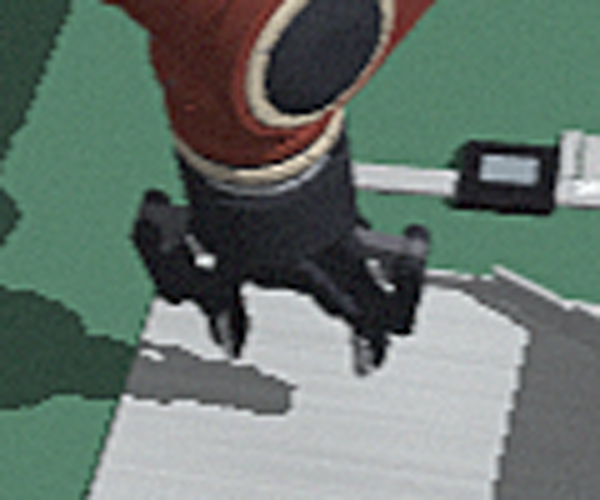

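View pics/profc.png

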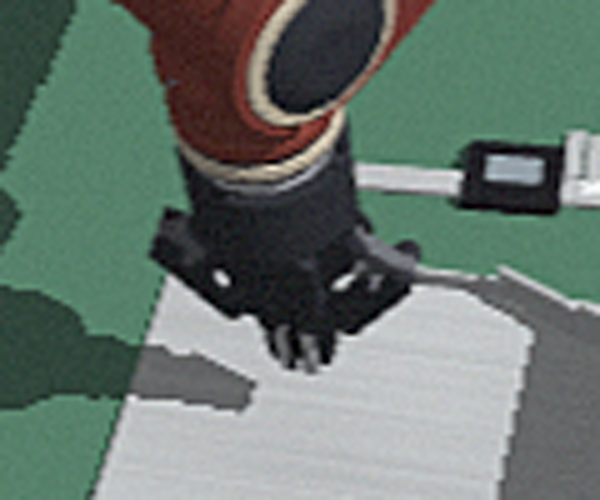

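>>> play_rows --deltas '[[[0, 0.05, 0], 0], [[0, 0.1, 0], 0], [[0, 0.14, -0.01], 0], [[0, 0.16, -0.022], 0], [[0, 0.165, -0.03], 0]]' --grip 1

```text
time: 12.15
tool_pos: [0.5116, -0.1132, 0.0263]
tool_rot: [-0.0, -0.0, 1.0, -0.0]
contact_force: [0.4, -0.6, 0.1]
gripper_width: 1.001
```

>>> play_rows --deltas '[[[0, 0.006, -0.001], 0], [[0, 0.01, -0.003], 0], [[0, 0.0115, -0.003], 0]]'

```text
time: 12.52
tool_pos: [0.5122, -0.1029, 0.0245]
tool_rot: [0.0, 0.001, 1.0, -0.0]
contact_force: [-0.3, -0.6, 0.5]
gripper_width: 1.001
```

>>> play_rows --deltas '[[[0, 0.001, 0], 0], [[0, 0.002, 0], 0]]'

```text
time: 12.78
tool_pos: [0.5121, -0.1006, 0.0246]
tool_rot: [0.0, 0.001, 1.0, -0.0]
contact_force: [-0.1, -1.4, -0.8]
gripper_width: 0.997
```

>>> play_rows --deltas '[[[0, 0.001, 0], 0], [[0, 0.0015, 0], 0]]'

```text
time: 13.02
tool_pos: [0.5119, -0.0988, 0.0244]
tool_rot: [0.0, 0.0, 1.0, 0.0]
contact_force: [-0.1, -1.7, 0.6]
gripper_width: 1.0
```

```bash
python3 look.py 11
```

```text
48 -80 1 [20. 20. 20.]
48 -60 1 [23. 23. 23.]
48 -50 2 [29. 29. 29.]
48 -40 2 [30. 31. 32.]
48 -10 3 [40. 40. 43.]
48 0 16 [39. 49. 83.]
48 10 37 [44. 69. 85.]
48 40 30 [45. 68. 86.]
48 50 44 [43. 66. 86.]
48 60 44 [45. 67. 86.]
48 70 43 [45. 66. 85.]
48 80 46 [43. 66. 87.]
48 90 45 [43. 67. 86.]
48 100 45 [44. 66. 86.]
48 110 47 [44. 68. 86.]
48 120 43 [46. 67. 85.]
48 130 41 [45. 69. 86.]
48 140 2 [31. 38. 46.]
```

View pics/scene11.png

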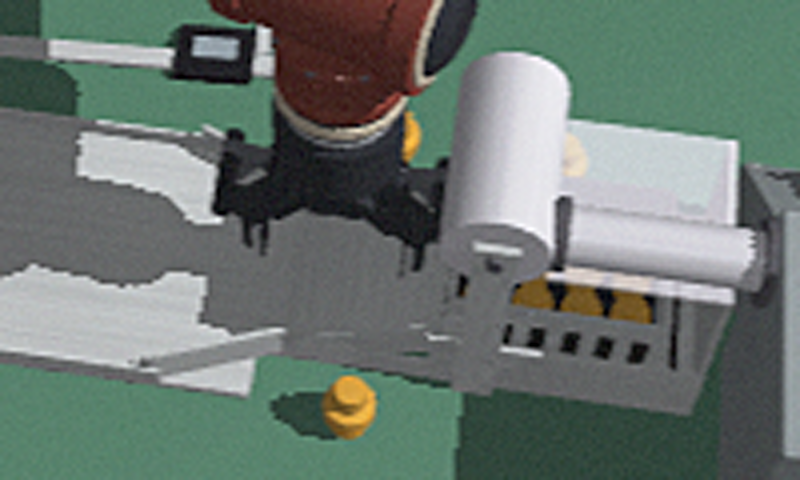

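>>> play_rows --deltas '[[[0, -0.02, 0], 0], [[0, -0.07, 0], 0], [[0, -0.1, 0.06], 0], [[-0.03, -0.1, 0.12], 0], [[-0.06, -0.1, 0.18], 0]]'

```text
time: 13.7
tool_pos: [0.4567, -0.2004, 0.1947]
tool_rot: [0.0, 0.001, 1.0, -0.0]
contact_force: [0.7, -0.6, 0.6]
gripper_width: 1.0
```

>>> play_rows --deltas '[[[-0.02, 0.02, 0.05], 0], [[-0.04, 0.08, 0.06], 0], [[-0.06, 0.14, 0.06], 0], [[-0.08, 0.2, 0.06], 0], [[-0.09, 0.26, 0.06], 0]]' --grip -1

```text
time: 14.32
tool_pos: [0.3673, 0.0605, 0.2532]
tool_rot: [0.001, 0.002, 1.0, -0.0]
contact_force: [0.7, 0.1, -0.0]
gripper_width: -0.001
```

```bash
python3 - <<'E'
from h import *
im,d=grab_frame("scene"); cv2.imwrite("pics/scene12.png",cv2.resize(im[130:330,180:540],None,fx=2.2,fy=2.2,interpolation=cv2.INTER_CUBIC))
s=np.array([.5115,-.028,0]); k=np.array([.9142,.0056,-.3192])
for n in("scene","top"):
    if n=="top": im,d=grab_frame("top")
    p=pts(n,d); X,Y,z=p[...,0],p[...,1],p[...,2]
    dist=(z-(k[0]*X+k[1]*Y+k[2]))*.737
    m=(dist>.03)&(dist<.06)&(X>.40)&(X<.52)&(Y>.2)&(Y<.26)&(z<.18)&(d>0); q=p[m]
    print(n,len(q),q.mean(0).round(4),np.percentile(q,[5,95],axis=0).round(4))
    far=q[dist[m]>.04]; print(far.mean(0).round(4),far.min(0).round(4),far.max(0).round(4))
E
```

```text
scene 60 [0.4499 0.2255 0.1449] [[0.4438 0.2175 0.1407]
 [0.4566 0.2339 0.1494]]
[0.4463 0.2257 0.148 ] [0.4395 0.2179 0.1401] [0.4507 0.2345 0.1509]
top 45 [0.4472 0.2258 0.147 ] [[0.4401 0.2177 0.1417]
 [0.454  0.2349 0.1521]]
[0.4446 0.2268 0.1486] [0.4399 0.2183 0.1419] [0.4509 0.2354 0.1567]
```

View pics/scene12.png

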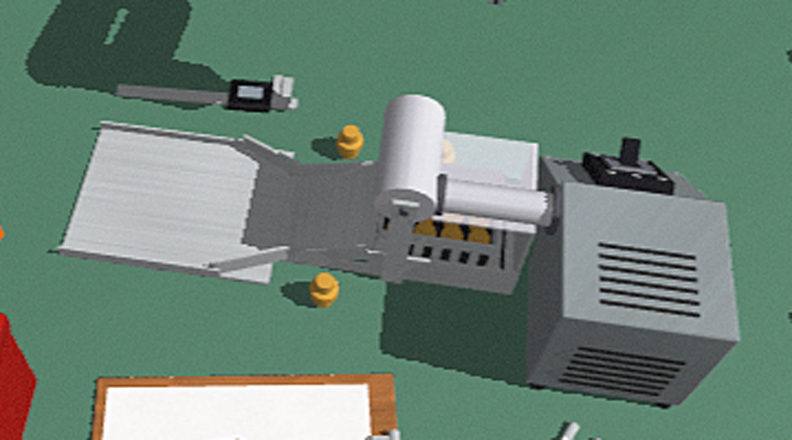

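>>> play_rows --deltas '[[[0.03, 0.045, 0], 0], [[0.06, 0.09, 0], 0], [[0.09, 0.135, -0.01], 0], [[0.103, 0.166, -0.03], 0], [[0.103, 0.166, -0.06], 0]]'

```text
time: 15.05
tool_pos: [0.4732, 0.2263, 0.1928]
tool_rot: [0.001, -0.0, 1.0, 0.0]
contact_force: [0.2, -0.4, -0.2]
gripper_width: 0.003
```

>>> play_rows --deltas '[[[0, 0, -0.02], 0], [[0, 0, -0.035], 0], [[0, 0, -0.042], 0], [[0, 0, -0.042], 0]]'

```text
time: 15.55
tool_pos: [0.471, 0.2255, 0.1509]
tool_rot: [0.0, 0.001, 1.0, 0.0]
contact_force: [0.9, -0.6, -0.4]
gripper_width: -0.0
```

>>> play_rows --deltas '[[[-0.008, 0, -0.001], 0], [[-0.013, 0, -0.006], 0], [[-0.017, 0, -0.011], 0], [[-0.021, 0, -0.016], 0], [[-0.024, 0, -0.02], 0]]'

```text
time: 16.18
tool_pos: [0.448, 0.2263, 0.1323]
tool_rot: [0.002, 0.0, 1.0, 0.0]
contact_force: [2.7, -1.4, 17.4]
gripper_width: -0.002
```

```bash
python3 - <<'E'
from h import *
im,d=grab_frame("scene"); cv2.imwrite("pics/scene13.png",cv2.resize(im[130:280,400:540],None,fx=4,fy=4,interpolation=cv2.INTER_CUBIC))
E
```

```text
(no output)
```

View pics/scene13.png

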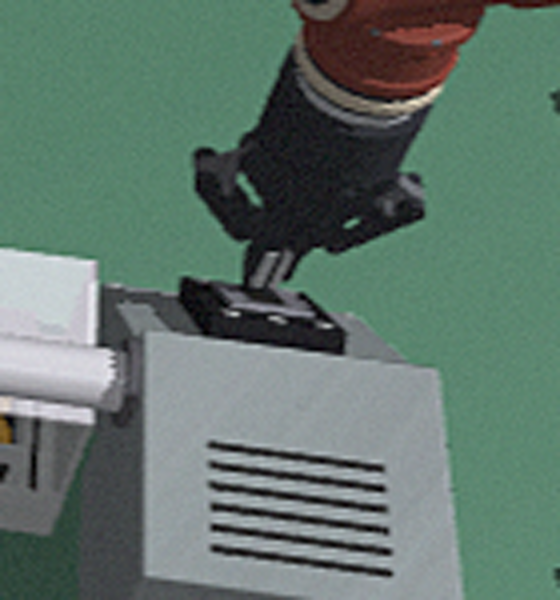

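>>> play_rows --deltas '[[[-0.001, 0, -0.002], 0], [[-0.001, 0, -0.002], 0], [[-0.001, 0, 0.03], 0], [[-0.04, 0, 0.07], 0], [[-0.08, 0, 0.07], 0]]'

```text
time: 16.85
tool_pos: [0.3677, 0.2266, 0.2042]
tool_rot: [0.003, 0.001, 1.0, 0.001]
contact_force: [-0.1, 0.7, -0.2]
gripper_width: -0.002
```

```bash
cat > hnd.py <<'E'
from h import *
import sys
k=np.array([.9142,.0056,-.3192])
ax=np.array([.4790,.112]) 
for n in("scene","top"):
    im,d=grab_frame(n)
    c=im[140:260,420:540] if n=="scene" else im[180:260,150:250]
    cv2.imwrite(f"pics/h_{n}{sys.argv[1]}.png",cv2.resize(c,None,fx=5,fy=5,interpolation=cv2.INTER_CUBIC))
    p=pts(n,d); X,Y,z=p[...,0],p[...,1],p[...,2]
    dist=(z-(k[0]*X+k[1]*Y+k[2]))*.737
    m=(dist>.029)&(dist<.06)&(X>.38)&(X<.52)&(Y>.215)&(Y<.238)&(z<.175)&(d>0); q=p[m]
    if len(q): 
        a=np.arctan2((q[:,0]-ax[0])*.737+(q[:,2]-ax[1])*.676,-(q[:,0]-ax[0])*.676+(q[:,2]-ax[1])*.737)
        print(n,len(q),q.mean(0).round(4),np.percentile(q,[5,95],axis=0).round(4).tolist(),"ang",np.percentile(a,[10,50,90]).round(2))
E
python3 hnd.py a
```

```text
scene 51 [0.4404 0.2255 0.1328] [[0.434, 0.2175, 0.129], [0.4467, 0.2342, 0.1357]] ang [-0.39 -0.34 -0.28]
top 47 [0.4387 0.2262 0.1335] [[0.4302, 0.2183, 0.1299], [0.4467, 0.2341, 0.1389]] ang [-0.43 -0.32 -0.26]
```

```bash
cat > fit.py <<'E'
from h import *
from scipy.optimize import least_squares
k=np.array([.9142,.0056,-.3192])
n=np.array([-.676,.737]);u=np.array([.737,.676])
for cam in("scene","top"):
    Q=[]
    for _ in range(2):
        im,d=grab_frame(cam); p=pts(cam,d); X,Y,z=p[...,0],p[...,1],p[...,2]
        dist=(z-(k[0]*X+k[1]*Y+k[2]))*.737
        m=(dist>.0285)&(dist<.06)&(X>.38)&(X<.52)&(Y>.217)&(Y<.236)&(z<.175)&(d>0); Q.append(p[m])
    q=np.vstack(Q)[:,[0,2]]
    best=[]
    for a in np.arange(-.5,.51,.04):
        dd=np.cos(a)*n+np.sin(a)*u; e=np.array([-dd[1]*-1,0]); e=-np.sin(a)*n+np.cos(a)*u
        def f(t):
            r=q-np.array([.479,.112])-t
            L,W=r@dd,r@e   # distance to surface of box L in [0,.05], W in [-.005,.005]
            return np.maximum(L-.05,abs(W)-.005)
        r=least_squares(lambda t: np.r_[f(t)/.0015,t/.002],[0,0],loss="soft_l1"); best.append((r.cost,round(a,2),r.x.round(4)))
    best.sort(key=lambda b:b[0]); print(cam,len(q),[(round(b[0],1),b[1],b[2].tolist()) for b in best[:4]])
E
python3 fit.py
```

```text
scene 104 [(np.float64(49.9), np.float64(-0.42), [0.0001, -0.0002]), (np.float64(50.2), np.float64(-0.46), [0.0009, 0.0013]), (np.float64(51.0), np.float64(-0.38), [0.0001, -0.0019]), (np.float64(51.4), np.float64(-0.5), [0.0015, 0.0029])]
top 90 [(np.float64(43.2), np.float64(-0.38), [-0.0019, -0.0007]), (np.float64(43.6), np.float64(-0.34), [-0.0022, -0.0022]), (np.float64(43.6), np.float64(-0.42), [-0.0011, 0.0009]), (np.float64(43.8), np.float64(-0.3), [-0.003, -0.0036])]
```

View pics/h_scenea.png

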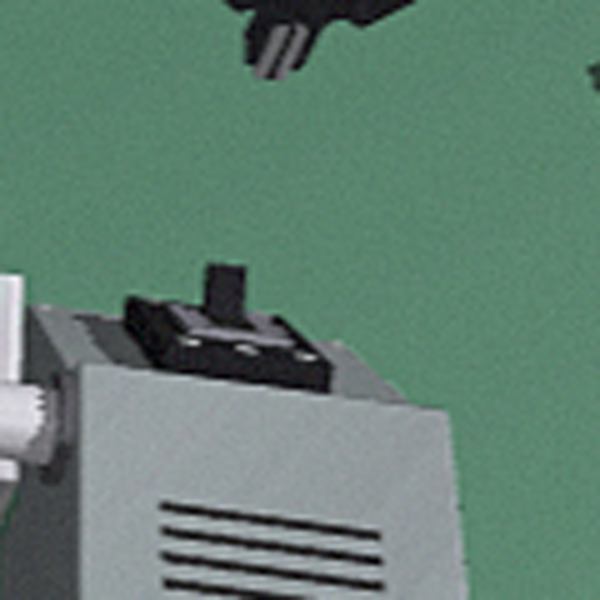

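>>> play_rows --deltas '[[[0.02, 0, -0.04], 0], [[0.03, 0, -0.086], 0], [[0.04, 0, -0.086], 0], [[0.05, 0, -0.083], 0], [[0.06, 0, -0.075], 0]]'

```text
time: 17.77
tool_pos: [0.4221, 0.2259, 0.126]
tool_rot: [-0.008, 0.0, 1.0, -0.0]
contact_force: [-29.1, -1.3, 10.9]
gripper_width: 0.004
```

>>> play_rows --deltas '[[[0.008, 0, 0.006], 0], [[0.015, 0, 0.011], 0], [[0.02, 0, 0.013], 0], [[0.023, 0, 0.014], 0], [[0.025, 0, 0.014], 0]]'

```text
time: 18.4
tool_pos: [0.4468, 0.2271, 0.1429]
tool_rot: [-0.008, -0.0, 1.0, 0.001]
contact_force: [-32.4, -0.6, 19.3]
gripper_width: 0.0
```

>>> play_rows --deltas '[[[0.001, 0, 0], 0], [[-0.02, 0, 0], 0], [[-0.07, 0, 0.03], 0], [[-0.1, 0, 0.08], 0]]'

```text
time: 18.9
tool_pos: [0.3504, 0.2258, 0.2214]
tool_rot: [-0.0, 0.0, 1.0, -0.0]
contact_force: [0.2, 1.3, 1.5]
gripper_width: -0.001
```

```bash
python3 hnd.py b; python3 fit.py; python3 look.py 14
```

```text
scene 54 [0.4658 0.2254 0.1569] [[0.4587, 0.2176, 0.1509], [0.4705, 0.2341, 0.1621]] ang [0.35 0.48 0.53]
top 36 [0.4636 0.226  0.1584] [[0.4583, 0.2187, 0.1509], [0.4698, 0.2343, 0.1645]] ang [0.33 0.43 0.52]
scene 111 [(np.float64(37.1), np.float64(0.46), [-0.003, -0.0005]), (np.float64(37.4), np.float64(0.42), [-0.0013, -0.0]), (np.float64(37.5), np.float64(0.5), [-0.0048, -0.0009]), (np.float64(38.4), np.float64(0.38), [0.0003, 0.0006])]
top 72 [(np.float64(39.7), np.float64(0.38), [-0.0001, 0.0021]), (np.float64(40.1), np.float64(0.42), [-0.0018, 0.0015]), (np.float64(40.4), np.float64(0.34), [0.0015, 0.0027]), (np.float64(41.1), np.float64(0.46), [-0.0034, 0.0011])]
48 -70 2 [21. 21. 22.]
48 -60 1 [24. 24. 24.]
48 -30 3 [33. 34. 34.]
48 -20 2 [36. 37. 39.]
48 -10 5 [39. 40. 41.]
48 0 16 [38. 51. 84.]
48 10 37 [44. 66. 85.]
48 40 28 [43. 68. 87.]
48 50 43 [43. 65. 84.]
48 60 47 [44. 68. 84.]
48 70 45 [46. 65. 86.]
48 80 47 [43. 66. 86.]
48 90 46 [45. 68. 85.]
48 100 44 [46. 67. 86.]
48 110 49 [42. 68. 85.]
48 120 45 [44. 66. 87.]
48 130 40 [44. 68. 86.]
48 140 2 [44. 45. 46.]
```

View pics/h_sceneb.png

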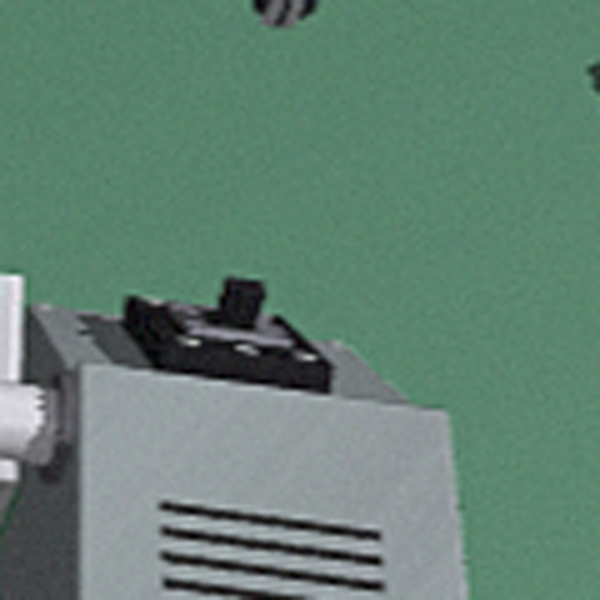

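```bash
python3 - <<'E'
from h import *
im,d=grab_frame("top"); cv2.imwrite("pics/top15.png",cv2.resize(im[130:290,150:480],None,fx=2.4,fy=2.4,interpolation=cv2.INTER_CUBIC))
for t in("fitting_a","caliper"):
    for b in boxes_of("top",t): print(t,np.round(b["box"]),round(b["confidence"],2))
im,d=grab_frame("scene"); p=(pts("scene",d)-[.5115,-.028,0])*1000
m=(abs(p[...,0]-48)<7)&(p[...,2]>55)&(p[...,2]<80)&(p[...,1]>-30)&(p[...,1]<150)&(d>0); print("crate far wall y range",np.percentile(p[m][:,1],[0.5,1,99,99.5]).round(1))
print(status.state()["contact_force"])
E
```

```text
fitting_a [296. 235. 303. 245.] 0.66
fitting_a [298. 169. 304. 176.] 0.4
caliper [325. 253. 402. 274.] 0.92
crate far wall y range [  3.6   4.  132.1 132.8]
[-0.22495069  0.10596384 -0.27515658]
```

View pics/top15.png

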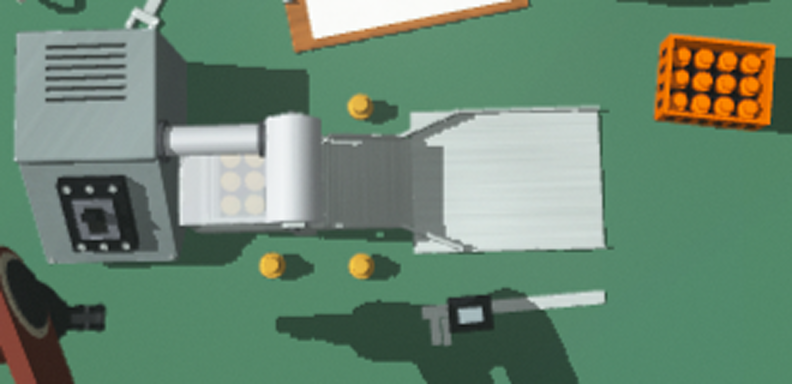

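Both views show the crate level on the deck (wall from y 3 to 133, origin about y 68), the handle up, and the fittings and caliper where they started. The gripper is clear of everything.

```bash
python3 -c "
from plant import ticket; print(ticket.job_done())"
```

```text
the job is handed in; nothing more can be done
None
```

The crate is parked on the deck and the breaker was pushed fully down, then fully up. The job went in at about 19 s of the 54 s allowed, with no verdict reported.

**Crate:** The moves only allow turns about the vertical, so I could not lean the tool as suggested.
- I squared the crate with two fingers on the apron, then pushed it up the ramp with the back of one open finger.
- The outer edge of the open finger then gave it a short push that slid it most of the way onto the deck.
- A slow final push with the tool lowered dropped the trailing edge behind the lip.

**Last checks:**
- **Crate position:** It lies level with its top at z 84–86 mm, and its wall spans about y 3 to 133 mm. That puts its origin near y 68 mm, inside the 65–90 mm window but only about 3 mm above the lower limit. My station position is good to about 2 mm; the crate lying level confirms that the edge dropped.
- **Breaker:** Depth fits gave about -0.42 to -0.38 rad after the down push and 0.38 to 0.46 rad after the up push. The two cameras differed by up to 0.08 rad. Forces of 17 N and 32 N, against the roughly 4 N it takes to move, suggest both end stops were reached.
- **Loose parts:** The fittings and the caliper look unmoved, and the gripper ended clear of everything. In the last check the network found two of the three fittings; I saw all three in the picture.

**Contact forces:** During the push I read about 45 N at the wrist once, as the crate entered the rails. The gripper also touched the air knife tube lightly, at about 12 N. I saw no reading near the 120 N wrist limit, but I only read the force at the end of each move, so brief peaks could have been missed.

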